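Check the alloy of a clamped test plate with a contact wand

TASK

Slide the flat yellow metal-checking wand up out of its leaning holder, press its steel nose squarely onto the middle of the bare patch ringed in blue on the tilted test plate with about 10 N (never more than 25 N), and hold it still there for a good second and a half. Then slide the wand back into the holder, nose first and fully home, and let go. Do not turn or tilt the plate, and leave the two pipe pieces and the brass gauge where they are.

Things in the scene. Friction and masses are not known exactly. Their poses are not given: they have to be found in the camera images.
- wand_centre (a point): Centre of the flat wand: a yellow bar 50 mm wide (its x), 14 mm thick (its y), 160 mm long (its z), with black rubber pads near the top end, 0.27 kg. Its z points from the nose end to the top end, so the top end is 80 mm along +z and the nose end of the bar 80 mm along -z. In the holder the upper 85 mm of the bar is free to be pinched across the 14 mm thickness, near the top end. It is symmetrical: either face may look either way.
- nose: The wand's sprung steel nose, 26 mm (x) by 10 mm (y), standing 10 mm out of the wand's nose end. The origin is the centre of its flat end face; axes are parallel to the wand's, z into the wand. It gives way along +z against a spring: starts at 3 N, then 3 N per mm, stop after 6 mm (21 N).
- holder: Blue fixed holder on a 150 x 120 x 12 mm dark base; origin under the base's centre. Its slot leans 25 degrees towards the holder's own -x: the way out of the slot is (-0.423, 0, 0.906) in the holder's axes. The slot is 54 mm wide by 18 mm thick (2 mm play all round), the thickness along the holder's y, and 75 mm deep above two ledges that carry the wand's nose end; the mouth is flared for the last 12 mm above that (rim about 86 mm above the ledges along the slot).
- home (a point): Point of the holder where the centre of the nose's end face lies when the wand is fully home in the slot (fixed to the holder; axes as the holder's, not leaning).
- turntable: Aluminium disc, 152 mm across and 12 mm thick, of a grey welding positioner; it carries the dark steel test plate, 116 x 76 mm, clamped by two dogs that stand 8 mm over the plate at the middle of its long sides. Origin at the centre of the disc's underside; z is the outward normal of disc and plate, tilted 20 to 45 degrees from vertical towards the positioner's robot side; disc and plate may be turned any amount about it. The joints are stiff and stay as found.
- spot (a point): On the line through the middle of the blue-ringed bare patch (bare disc 28 mm across, blue ring 42 mm across), 33 mm from the disc's axis along +x of the disc; z is the outward normal of the plate. The plate's thickness is not known: the patch's surface lies anywhere from 0 to 12 mm out along +z from this point and has to be found by touch. The same patch with a yellow ring, 33 mm to the other side, is not to be checked.
- pipe_blue: Bystander: blue pipe piece standing on end, 68 mm across, 95 mm high; origin under its centre. Leave alone.
- pipe_bare: Bystander: dark bare steel pipe piece standing on end, 68 mm across, 85 mm high; origin under its centre. Leave alone.
- gauge: Bystander: brass pressure gauge lying face up, 64 mm across, 31 mm high, with a 30 mm stub; origin under its centre. Leave alone.
- wand: The whole wand with its nose; origin at the centre of the bar's nose end, axes as at wand_centre.
There are look-alikes about, which are no part of the job. What is meant by the wand is not green, and is the smaller of those in its own colour.

How it is judged:
On the way, in this order (a step that is already met when the one before it is completed fails the run):
1. the wand is out of the holder: its nose more than 0.1 m from the home point (distance between nose and home above 0.1 m), for 0.1 s.
2. the nose is pressed on the blue-ringed patch with 5 to 17 N, within 11 mm of its middle each way, square within 8 degrees, and still, for 1 s (contact force between nose and turntable between 5 and 17 N and x of nose in the frame of spot between -0.011 and 0.011 m and y of nose in the frame of spot between -0.011 and 0.011 m and angle between the z axis of nose and the z axis of spot, either way round below 0.14 rad and linear speed of nose below 0.02 m/s), for 1 s.
At the end, for the whole second after the job is handed in: The wand stands in the holder's slot nose down and fully home (nose within 8 mm of the home point, wand centre at least 70 mm above it), released and at rest, after the patch was checked; the plate and the bystanders are where they were (distance between nose and home below 0.008 m and z of wand_centre in the frame of home above 0.07 m and linear speed of wand below 0.02 m/s and contact force between the fingers and wand below 0.1 N); the robot touches nothing.
It fails at once if the nose or wand is pressed on the plate or turntable with more than 25 N (contact force between wand and turntable above 25 N).
It fails at once if the plate is turned or tilted: its patch has moved more than 8 mm (distance of spot from where it was at the start of the episode above 0.008 m).
It fails at once if the blue pipe piece is moved more than 20 mm (distance of pipe_blue from where it was at the start of the episode above 0.02 m).
It fails at once if the bare pipe piece is moved more than 20 mm (distance of pipe_bare from where it was at the start of the episode above 0.02 m).
It fails at once if the gauge is moved more than 20 mm (distance of gauge from where it was at the start of the episode above 0.02 m).
It also fails if it takes over 56 s, if anything falls off the work surface, if the arm or the gripper's body presses on something with over 40 N, if the wrist force passes 120 N, or if a joint passes its speed limit or range.

ROBOT

A 6-joint arm with a two-finger parallel gripper is mounted at the origin on the work surface. World frame = base frame: x ahead of the robot, y to its left, z up, the work surface at z = 0. Lengths are in m, angles in rad, forces in N, time in s.
With the tool pointing down it reaches from about 0.225 to 0.875 m from the base axis. Payload 3.4 kg.
Tool frame: the origin (TCP) lies at the very end of the fingers, on their centre line; the grasp point (between the pads) lies behind it (manip.tcp_to_grasp is the z of the grasp point in the tool frame, in m); z points along the fingers, y is the direction in which the jaws open and shut (so a half turn about z gives the same grasp; the last joint's range is limited). The gripper opens to 85 mm and grips with 20 to 120 N. Pads are 22 mm wide; open, the fingers measure 114 mm over their backs; the gripper's body (76 mm by 85 mm) begins 54 mm behind the grasp point. The pads swing forward as they close: fully open they stand 13 mm farther back than shut.
Start: joints at [1.219, 0.276, 1.505, -0, 1.361, -0.121], TCP at [0.132, 0.56, 0.231] pointing down, gripper open.
Joint ranges: [-2.89, 2.89], [-0.75, 2.08], [0.22, 2.7], [-1.18, 4.32], [0.11, 2.71], [-2.7, 2.7]. Speed limits (rad/s): [2.57, 2.57, 3.14, 3.14, 3.14, 3.14].

INTERFACE

Orientations are given as a unit quaternion [w, x, y, z].
In Python, from rig import manip, eyes gives the robot as it stands.
- The arm moves only by the tool servo_tool, never from a script. Its argument "increments" is a list of rows, each an object with "slide": the shift along the tool's x, y, z in m, a list of three; "spin": the turn about the tool's z in degrees. A call has 1 to 8 rows; each row shifts and turns the commanded pose from where the row before left it, along the tool's axes as they then stand; what a row does not reach is not made up. A row lasts 1/10 s, in which the tool goes at most 50 mm and 8.59 degrees, less where a joint would pass 70% of its speed; a pose out of reach is approached as far as the arm can. A call is refused whole if a number of a shift passes 0.05 or a number of a turn 8.59, either way. A call with a gripper value outside its range is refused whole. "hand" is the opening, from 0 (shut) to 1 (fully open), set as the call begins (left out, the last holds). The fingers move at their own pace and stop on an object; "newtons" is the grip in N (left out, the last holds). Time passes only in rows, so rows that do not move let the fingers close. It gives the time, the measured TCP pose, the force and the opening at its end, in the units of the state.
- manip.get_state(): the state, without advancing time (a new reading comes with each control period).
- eyes.get_image(name): name is "scene" or "top" or "wrist"; returns the picture (420x560x3 uint8, blue, green, red); there is no depth.
- eyes.calibration(name): a dict with "fx", "fy", "cx", "cy" (pixels), "rvec" (rotation vector, rad) and "tvec" (3), from world to camera coordinates, as OpenCV has them; the wrist camera has in their place "hand_eye" (4x4, takes a point from camera to tool coordinates, whose origin is the TCP and whose axes are the flange's). Camera axes: x right, y down, z forward; pixel columns grow to the right and rows downward; lengths in m; the calibration is good to about 2 mm. A picture is of the moment at which its call begins: read the wrist's pose just before it. calibration takes no time and is no camera call.
- manip.sign_off(): hands the job in, once; it reports no verdict.
The state is a dict: "clock": time; "qpos": joint angles; "qd": joint speeds; "effort": joint torques, N m; "position": TCP position; "ee_rot": TCP orientation; "contact_force": force on the tool from outside, world axes, zero at the start; "moment": the same for the moment, N m; "width": finger opening in m.
Only numpy, scipy, OpenCV 4.12 (cv2) and the standard library are available. Lean on these libraries where they do the work, as an engineer would, in place of code of your own. Each camera call takes 0.05 s, during which the arm holds its last target.

## Working session

There is one attempt and no reset: what is moved stays moved. The work goes in short steps, Python scripts to look and compute and a tool call to move; the robot and the scene stay as the last step left them, time stands still between calls to the robot, and variables do not carry over. Pictures are saved under pics/ and viewed, and the job is handed in when it is done.

Besides the shell and the picture viewer there is one more tool, called after "Emit:" as name(argument=value, ...) on one line, values as JSON. servo_tool: Moves the arm, as the interface text tells. Its arguments: {"type":"object","properties":{"increments":{"type":"array","items":{"type":"object","properties":{"slide":{"type":"array","items":{"type":"number"}},"spin":{"type":"number"}}}},"hand":{"type":"number"},"newtons":{"type":"number"}},"required":["increments"]}

```bash
ls -la; mkdir -p pics; python3 - <<'E'
from rig import manip, eyes
import cv2
print(manip.get_state()); print(manip.tcp_to_grasp)
for n in ("scene","top","wrist"):
    print(n,eyes.calibration(n))
    cv2.imwrite(f"pics/{n}0.png",eyes.get_image(n))
print([a for a in dir(manip) if a[0]!='_'],[a for a in dir(eyes) if a[0]!='_'])
E
```

```text
total 12
drwxr-xr-x  3 agent agent 4096 Dec  6 21:31 .
drwxr-xr-x 23 root  root  4096 Dec  6 21:31 ..
drwxr-xr-x  2 agent agent 4096 Dec  6 21:31 pics
{'clock': 0.0, 'qpos': array([ 1.21902694e+00,  2.76619911e-01,  1.50617978e+00, -1.46383600e-05,
        1.36068495e+00, -1.21021577e-01]), 'qd': array([1.30205878e-03, 9.65922527e-04, 9.43367660e-05, 3.64627209e-04,
       2.24487425e-03, 2.67009266e-03]), 'effort': array([ 8.40312259e-04, -4.16784525e+01, -2.45800102e+01,  2.12357901e-05,
        1.13124165e-02,  1.05881725e-05]), 'position': array([0.13133888, 0.55923904, 0.23040692]), 'ee_rot': array([-2.14593086e-04,  1.15116542e-01,  9.93351542e-01, -9.21356938e-04]), 'contact_force': array([ 0.23767847,  0.50265893, -0.69220821]), 'moment': array([ 0.03408799,  0.0322702 , -0.03899777]), 'width': 0.08577659122963333}
-0.0187
scene {'fx': 385.7078020443738, 'fy': 385.7078020443738, 'cx': 281.00009112485543, 'cy': 206.8402239818223, 'rvec': array([ 1.94228824,  1.12100135, -0.61052626]), 'tvec': array([-0.233563  , -0.19463285,  1.47195973])}
top {'fx': 476.2779327947363, 'fy': 476.2779327947363, 'cx': 279.78564556487237, 'cy': 202.61792058008876, 'rvec': array([ 2.18169443, -2.1962099 ,  0.07478371]), 'tvec': array([-0.05535284,  0.56056324,  1.64174968])}
wrist {'fx': 337.8931570350942, 'fy': 337.8931570350942, 'cx': 277.568103950282, 'cy': 213.72018075282156, 'hand_eye': array([[ 1.57475061e-03, -9.46645425e-01, -3.22273113e-01,
         8.43586165e-02],
       [ 9.99997764e-01,  1.03596679e-03,  1.84332430e-03,
        -2.68519792e-04],
       [-1.41111027e-03, -3.22275296e-01,  9.46644940e-01,
        -1.43462621e-01],
       [ 0.00000000e+00,  0.00000000e+00,  0.00000000e+00,
         1.00000000e+00]])}
['MotionError', 'get_state', 'sign_off', 'tcp_to_grasp'] ['calibration', 'get_image']
```

View pics/scene0.png

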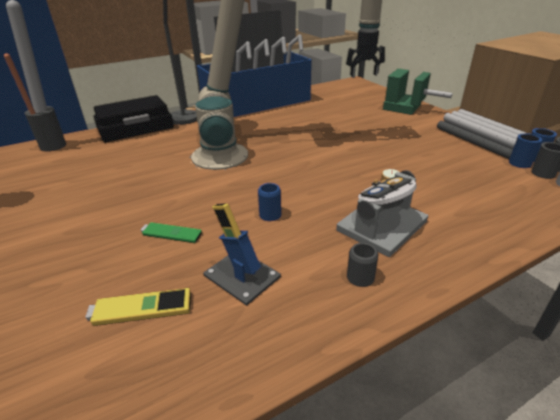

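View pics/top0.png

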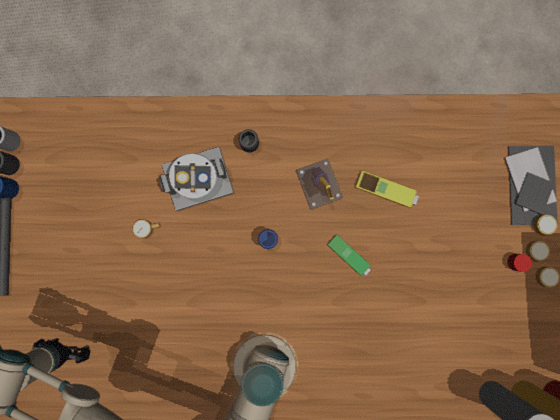

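View pics/wrist0.png

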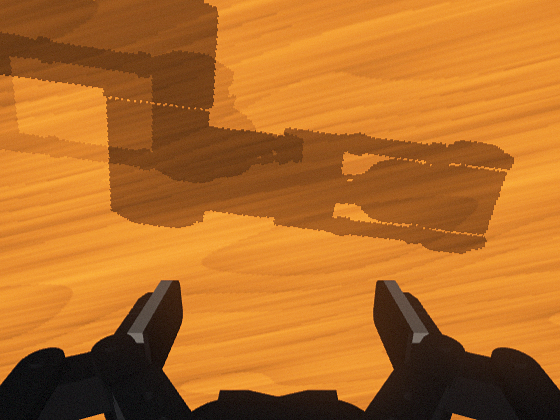

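```bash
cat > h.py <<'E'
import numpy as np, cv2
from scipy.spatial.transform import Rotation as R
from rig import manip, eyes
def quat(q): return R.from_quat([q[1],q[2],q[3],q[0]])
def cam(name,st=None):
    c=eyes.calibration(name); K=np.array([[c['fx'],0,c['cx']],[0,c['fy'],c['cy']],[0,0,1]])
    if name=='wrist':
        T=np.eye(4);T[:3,:3]=quat(st['ee_rot']).as_matrix();T[:3,3]=st['position']
        W=T@c['hand_eye']
    else:
        Rm=R.from_rotvec(c['rvec']).as_matrix();W=np.eye(4);W[:3,:3]=Rm.T;W[:3,3]=-Rm.T@c['tvec']
    return K,W   # W cam->world
def proj(C,P):
    K,W=C;P=np.atleast_2d(P);p=(P-W[:3,3])@W[:3,:3];p=p@K.T;return p[:,:2]/p[:,2:]
def ray(C,uv):
    K,W=C;uv=np.atleast_2d(uv);d=np.c_[uv,np.ones(len(uv))]@np.linalg.inv(K).T@W[:3,:3].T
    return W[:3,3],d/np.linalg.norm(d,axis=1,keepdims=True)
def onz(C,uv,z):
    o,d=ray(C,uv);return o+d*((z-o[2])/d[:,2:])
def onplane(C,uv,p,n):
    o,d=ray(C,uv);return o+d*(((p-o)@n)/(d@n))[:,None]
def tri(Cs,uvs):
    A=np.zeros((3,3));b=np.zeros(3)
    for C,uv in zip(Cs,uvs):
        o,d=ray(C,uv);d=d[0];M=np.eye(3)-np.outer(d,d);A+=M;b+=M@o
    x=np.linalg.solve(A,b)
    return x,[np.linalg.norm(proj(C,x)[0]-uv) for C,uv in zip(Cs,uvs)]
def shot(name,f):
    st=manip.get_state();im=eyes.get_image(name);cv2.imwrite('pics/'+f,im);return im,cam(name,st),st
E
python3 - <<'E'
from h import *
T=cam('top');S=cam('scene')
print(T[1][:3,3],S[1][:3,3]); print(proj(T,[[0,0,0],[.13,.56,.23]]),proj(S,[[0,0,0],[.13,.56,.23]]))
for n,uv in dict(disc=(192,176),holder=(321,184),blue=(268,239),bare=(249,141),gauge=(142,229)).items(): print(n,onz(T,uv,0.0 if n=='holder' else .05))
t=cv2.imread('pics/top0.png');s=cv2.imread('pics/scene0.png')
a=cv2.resize(t[130:220,150:250],None,fx=4,fy=4,interpolation=cv2.INTER_CUBIC)
b=cv2.resize(t[145:220,280:360],None,fx=4.8,fy=4.8,interpolation=cv2.INTER_CUBIC)[:360]
cv2.imwrite('pics/topz.png',np.hstack([a,b]))
a=cv2.resize(s[160:260,330:440],None,fx=3.6,fy=3.6,interpolation=cv2.INTER_CUBIC)
b=cv2.resize(s[200:300,195:285],None,fx=3.6,fy=3.6,interpolation=cv2.INTER_CUBIC)
cv2.imwrite('pics/scenez.png',np.hstack([a,b]))
E
```

```text
[ 0.45070725 -0.05487356  1.67525787] [ 1.27174348 -0.4367205   0.67159719]
[[263.72757389 365.23948467]
 [ 73.17950825 343.32842164]] [[219.79795965 155.83923132]
 [363.34630105  79.72139757]]
disc [[0.65161219 0.24160345 0.05      ]]
holder [[ 0.62640826 -0.20524155  0.        ]]
blue [[ 0.43431182 -0.01805794  0.05      ]]
bare [[0.77177579 0.04575818 0.05      ]]
gauge [[0.47115155 0.4108116  0.05      ]]
```

View pics/topz.png

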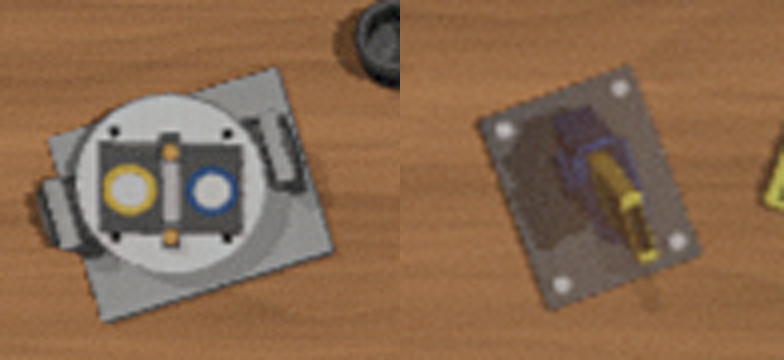

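View pics/scenez.png

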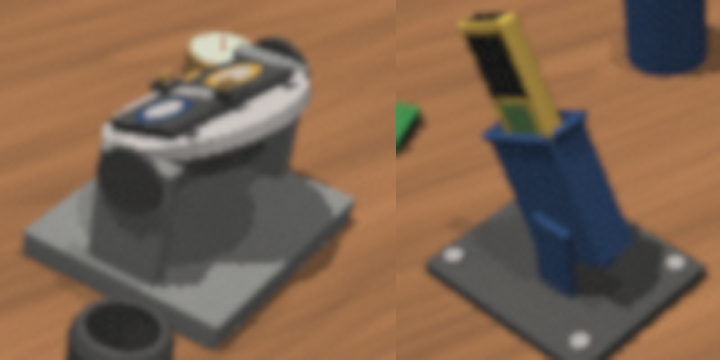

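Emit:
servo_tool(increments=[{"slide": [-0.042,-0.0175,-0.0125]},{"slide": [-0.042,-0.0175,-0.0125]},{"slide": [-0.042,-0.0175,-0.0125]},{"slide": [-0.042,-0.0175,-0.0125]},{"slide": [-0.042,-0.0175,-0.0125]},{"slide": [-0.042,-0.0175,-0.0125]},{"slide": [-0.042,-0.0175,-0.0125]},{"slide": [-0.042,-0.0175,-0.0125]}])

```text
$.increments[0]: bad value
```

Emit:
servo_tool(increments=[{"slide": [-0.042,-0.0175,-0.0125]},{"slide": [-0.042,-0.0175,-0.0125]},{"slide": [-0.042,-0.0175,-0.0125]},{"slide": [-0.042,-0.0175,-0.0125]},{"slide": [0,0,0]},{"slide": [0,0,0]}])

```text
$.increments[0]: bad value
```

```bash
python3 - <<'E'
from h import *
im,C,st=shot('wrist','w1.png'); print(st['clock'],st['position'],st['ee_rot'],st['qpos'],st['qd'].round(3))
E
```

```text
0.15 [0.13141037 0.55941061 0.23063767] [-1.66497349e-04  1.15157033e-01  9.93347063e-01 -6.65440531e-04] [ 1.21899606e+00  2.76483243e-01  1.50579624e+00  1.23238677e-05
  1.36068502e+00 -1.20976620e-01] [-0.001 -0.003 -0.004 -0.001  0.002  0.003]
```

View pics/w1.png

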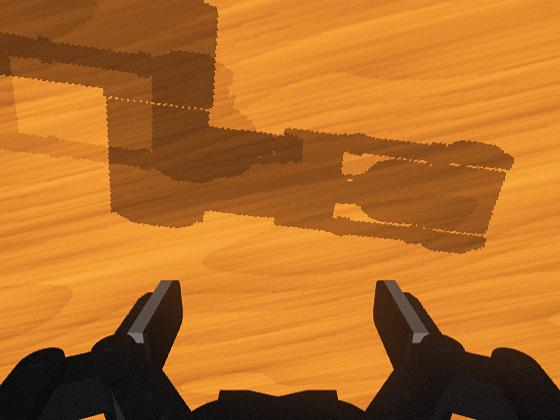

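Emit:
servo_tool(increments=[{"slide": [-0.042,-0.0175,-0.0125],"spin": 0},{"slide": [-0.042,-0.0175,-0.0125],"spin": 0},{"slide": [-0.042,-0.0175,-0.0125],"spin": 0},{"slide": [-0.042,-0.0175,-0.0125],"spin": 0},{"slide": [-0.042,-0.0175,-0.0125],"spin": 0},{"slide": [-0.042,-0.0175,-0.0125],"spin": 0},{"slide": [-0.042,-0.0175,-0.0125],"spin": 0},{"slide": [-0.042,-0.0175,-0.0125],"spin": 0}])

```text
clock: 1.0
position: [0.4278, 0.3453, 0.3318]
ee_rot: [-0.0, 0.115, 0.993, 0.0]
contact_force: [-0.0, 1.2, 0.1]
width: 0.0854
```

Emit:
servo_tool(increments=[{"slide": [-0.042,-0.0175,-0.0125],"spin": 0},{"slide": [-0.042,-0.0175,-0.0125],"spin": 0},{"slide": [-0.042,-0.0175,-0.0125],"spin": 0},{"slide": [-0.042,-0.0175,-0.0125],"spin": 0},{"slide": [0,0,0],"spin": 0},{"slide": [0,0,0],"spin": 0}])

```text
clock: 1.6
position: [0.5748, 0.2393, 0.3805]
ee_rot: [-0.001, 0.116, 0.993, 0.0]
contact_force: [-0.1, -0.2, -0.2]
width: 0.0856
```

```bash
python3 - <<'E'
from h import *
im,C,st=shot('wrist','w1.png'); print(st['clock'],st['position'],st['ee_rot'],st['qpos'],st['qd'].round(3))
np.save('w1.npy',C[1])
E
```

```text
1.6 [0.57483016 0.23928808 0.38054442] [-7.17084908e-04  1.16173875e-01  9.93228632e-01  1.87013560e-05] [ 2.82418081e-01  3.13023104e-01  1.09381700e+00  5.99615478e-04
  1.73605959e+00 -1.05540634e+00] [ 0.035 -0.02   0.03   0.011  0.004  0.003]
```

View pics/w1.png

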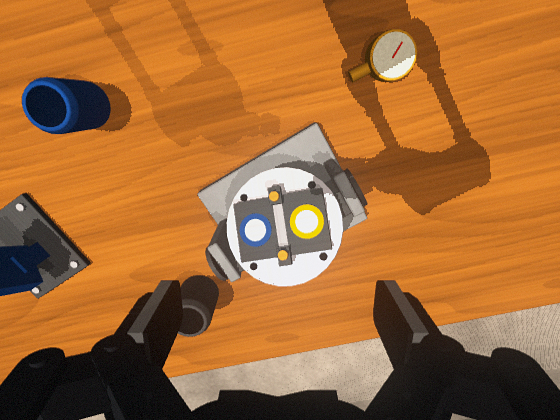

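Emit:
servo_tool(increments=[{"slide": [-0.011,-0.046,0],"spin": 0},{"slide": [-0.011,-0.046,0],"spin": 0},{"slide": [-0.011,-0.046,0],"spin": 0},{"slide": [-0.011,-0.046,0],"spin": 0},{"slide": [0,0,0],"spin": 0},{"slide": [0,0,0],"spin": 0}])

```text
clock: 2.25
position: [0.5739, 0.0514, 0.3813]
ee_rot: [-0.0, 0.115, 0.993, 0.001]
contact_force: [0.3, 0.6, 0.0]
width: 0.0851
```

```bash
python3 - <<'E'
from h import *
im,C,st=shot('wrist','w2.png'); print(st['clock'],st['position'],st['ee_rot'],st['qpos'],st['qd'].round(3))
np.save('w2.npy',C[1])
E
```

```text
2.25 [0.57389187 0.05139538 0.3813169 ] [-3.01637789e-04  1.15366987e-01  9.93322706e-01  6.06747175e-04] [-3.22248964e-02  2.35167549e-01  1.20104411e+00  1.27111115e-03
  1.70588098e+00 -1.37160141e+00] [ 0.035  0.008 -0.01   0.01  -0.    -0.001]
```

View pics/w2.png

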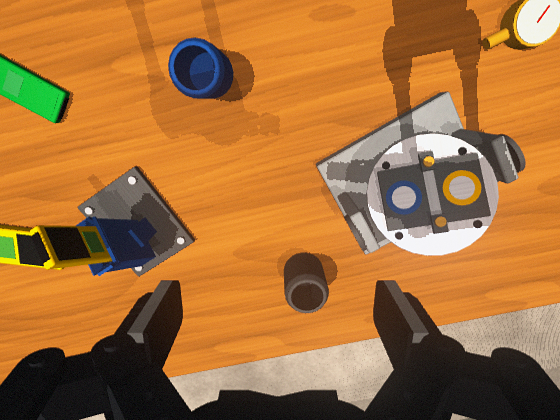

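```bash
python3 - <<'E'
from h import *
a=cv2.imread('pics/w1.png')[155:295,215:355];b=cv2.imread('pics/w2.png')[125:265,362:502]
cv2.imwrite('pics/z1.png',cv2.resize(np.hstack([a,b]),None,fx=2.8,fy=2.8))
for f,(r0,r1,c0,c1) in (('w1',(155,295,215,355)),('w2',(125,265,362,502))):
    im=cv2.imread(f'pics/{f}.png');hsv=cv2.cvtColor(im,cv2.COLOR_BGR2HSV)
    for n,lo,hi in (('blue',(100,90,60),(130,255,255)),('yel',(18,110,80),(35,255,255)),('dark',(0,0,0),(180,255,50))):
        m=cv2.inRange(hsv,lo,hi);k=np.zeros_like(m);k[r0:r1,c0:c1]=m[r0:r1,c0:c1]
        nn,l,s,c=cv2.connectedComponentsWithStats(k)
        for i in range(1,nn):
            if s[i,4]>8:
                e=''
                if s[i,4]>150:
                    q=max(cv2.findContours((l==i).astype(np.uint8),cv2.RETR_EXTERNAL,cv2.CHAIN_APPROX_NONE)[0],key=len)
                    e=cv2.fitEllipse(q)
                print(f,n,s[i],c[i].round(2),e)
E
```

```text
w1 blue [240 213  31  34 444] [255.11 229.55] ((254.99667358398438, 229.55978393554688), (30.808956146240234, 32.409481048583984), 0.5540216565132141)
w1 yel [269 192   9   9  68] [273.16 195.75] 
w1 yel [290 204  34  35 530] [306.5  221.02] ((306.36309814453125, 221.0769805908203), (33.50545883178711, 34.034339904785156), 9.616945266723633)
w1 yel [278 250   9  10  76] [282.16 254.82] 
w2 blue [386 180  36  34 492] [403.65 196.81] ((403.5452880859375, 196.94058227539062), (32.70510482788086, 35.02259826660156), 87.14555358886719)
w2 yel [424 156  10   9  54] [429.04 159.5 ] 
w2 yel [442 170  40  36 598] [461.53 187.06] ((461.5484313964844, 187.15032958984375), (34.42067337036133, 37.97099685668945), 90.35008239746094)
w2 dark [459 148   7   7  24] [462.38 150.46] 
w2 dark [383 162   7   7  26] [385.65 165.62]
```

View pics/z1.png

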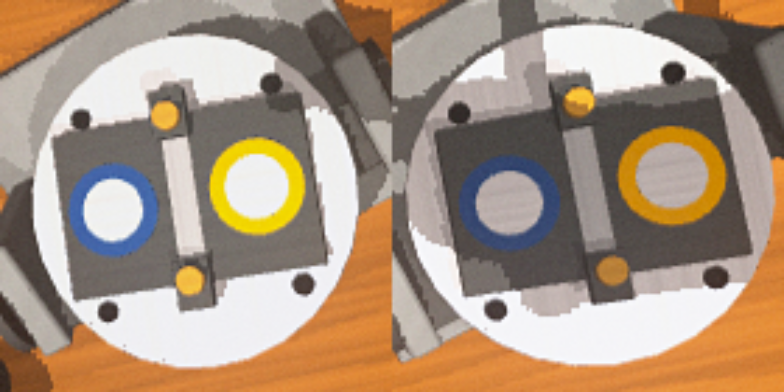

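```bash
cat > disc.py <<'E'
from h import *
K=cam('top')[0]
c=eyes.calibration('wrist');K=np.array([[c['fx'],0,c['cx']],[0,c['fy'],c['cy']],[0,0,1]])
C1=(K,np.load('w1.npy'));C2=(K,np.load('w2.npy'))
h1=np.array([(81,119),(272,83),(304,284),(108,311)])/2.8+(215,155)
h2=np.array([(67,112),(281,73),(324,278),(104,309)])/2.8+(362,125)
def refine(f,ps):
    g=255-cv2.cvtColor(cv2.imread(f),cv2.COLOR_BGR2GRAY).astype(float);o=[]
    for p in ps:
        for _ in range(3):
            x,y=np.round(p).astype(int);w=g[y-5:y+6,x-5:x+6];yy,xx=np.mgrid[y-5:y+6,x-5:x+6]
            t=w-np.percentile(w,60)-30;t[t<0]=0;t[np.hypot(xx-x,yy-y)>4.5]=0
            p=np.array([(t*xx).sum(),(t*yy).sum()])/t.sum()
        o.append(p)
    return np.array(o)
r1=refine('pics/w1.png',h1);r2=refine('pics/w2.png',h2)
print(r1-h1,r2-h2)
P=[]
for a,b in zip(r1,r2):
    x,e=tri([C1,C2],[a,b]);P.append(x);print('hole',x.round(4),np.round(e,2))
for n,a,b in (('blue',(254.997,229.56),(403.545,196.94)),('yel',(306.36,221.08),(461.55,187.15)),('s1',(273.16,195.75),(429.04,159.5)),):
    x,e=tri([C1,C2],[a,b]);print(n,x.round(4),np.round(e,2))
P=np.array(P);m=P.mean(0);n=np.linalg.svd(P-m)[2][2];n*=np.sign(n[2])
print('centre',m,'n',n,'tilt',np.degrees(np.arccos(n[2])),'az',np.degrees(np.arctan2(n[1],n[0])),'res',(P-m)@n)
print([np.linalg.norm(P[i]-P[(i+1)%4]).round(4) for i in range(4)])
E
python3 disc.py
```

```text
disc.py:13: RuntimeWarning: invalid value encountered in divide
  p=np.array([(t*xx).sum(),(t*yy).sum()])/t.sum()
disc.py:11: RuntimeWarning: invalid value encountered in cast
  x,y=np.round(p).astype(int);w=g[y-5:y+6,x-5:x+6];yy,xx=np.mgrid[y-5:y+6,x-5:x+6]
disc.py:11: RuntimeWarning: overflow encountered in scalar subtract
  x,y=np.round(p).astype(int);w=g[y-5:y+6,x-5:x+6];yy,xx=np.mgrid[y-5:y+6,x-5:x+6]
  math.ceil((stop - start) / step))
Traceback (most recent call last):
  File "disc.py", line 16, in <module>
    r1=refine('pics/w1.png',h1);r2=refine('pics/w2.png',h2)
                                   ~~~~~~^^^^^^^^^^^^^^^^^^
  File "disc.py", line 12, in refine
    t=w-np.percentile(w,60)-30;t[t<0]=0;t[np.hypot(xx-x,yy-y)>4.5]=0
        ~~~~~~~~~~~~~^^^^^^
IndexError: index -1 is out of bounds for axis 0 with size 0
```

```bash
sed -i 's/t=w-np.percentile(w,60)-30;t\[t<0\]=0/t=np.clip(w-(w.max()-35),0,None)/' disc.py; python3 disc.py
```

```text
[[-0.35344828 -0.05172414]
 [-0.50478183 -0.01942618]
 [-0.43008115 -0.01509719]
 [-0.2031798   0.3180968 ]] [[-0.31252311  0.22088007]
 [-0.30932581 -0.33858034]
 [-0.15468608 -0.3166515 ]
 [-0.34555985  0.11177606]]
hole [0.6016 0.1875 0.0966] [0.11 0.11]
hole [0.6019 0.2774 0.1093] [0.09 0.1 ]
hole [0.684  0.2715 0.1475] [0.05 0.05]
hole [0.6839 0.182  0.1342] [0.12 0.12]
blue [0.6378 0.1956 0.127 ] [0.11 0.11]
yel [0.638  0.2609 0.1365] [0.11 0.12]
s1 [0.5984 0.2285 0.1309] [0.65 0.67]
centre [0.64284804 0.22960197 0.12192417] n [-0.42261047 -0.12879585  0.89711316] tilt 26.218838471284727 az -163.05074095658088 res [ 0.00016044 -0.00016027  0.00016079 -0.00016096]
[np.float64(0.0908), np.float64(0.0907), np.float64(0.0905), np.float64(0.0906)]
```

Emit:
servo_tool(increments=[{"slide": [-0.007,-0.0475,0],"spin": 0},{"slide": [-0.007,-0.0475,0],"spin": 0},{"slide": [-0.007,-0.0475,0],"spin": 0},{"slide": [-0.007,-0.0475,0],"spin": 0},{"slide": [-0.007,-0.0475,0],"spin": 0}])

```text
clock: 2.8
position: [0.555, -0.1873, 0.3814]
ee_rot: [0.0, 0.113, 0.994, 0.001]
contact_force: [0.7, -0.0, -0.2]
width: 0.0856
```

Emit:
servo_tool(increments=[{"slide": [0,0,0],"spin": -8.5},{"slide": [0,0,0],"spin": -8.5},{"slide": [0,0,0],"spin": -8.5},{"slide": [0,0,0],"spin": -8.5},{"slide": [0,0,0],"spin": 0},{"slide": [0,0,0],"spin": 0}])

```text
clock: 3.4
position: [0.5551, -0.1866, 0.3812]
ee_rot: [0.0, -0.18, 0.984, 0.0]
contact_force: [-0.3, 0.4, -0.8]
width: 0.0854
```

```bash
python3 - <<'E'
from h import *
im,C,st=shot('wrist','w3.png'); print(st['clock'],st['position'],st['ee_rot'],st['qpos'],st['qd'].round(3))
np.save('w3.npy',C[1])
E
```

```text
3.4 [ 0.55508305 -0.1865628   0.38122727] [ 5.70920791e-05 -1.80129303e-01  9.83642902e-01  2.70495126e-04] [-4.43345352e-01  2.50541400e-01  1.18040787e+00  5.10653379e-04
  1.71086702e+00 -2.37630626e+00] [-0.011  0.    -0.001 -0.003 -0.001 -0.007]
```

View pics/w3.png

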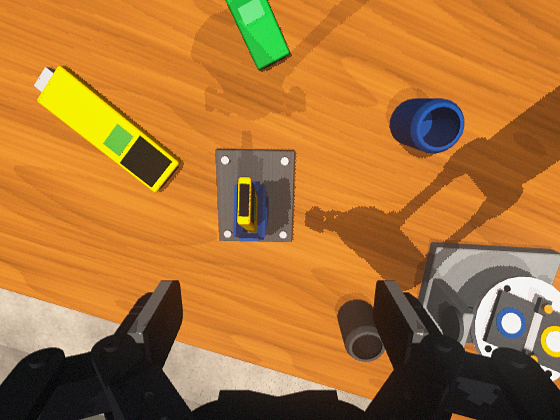

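```bash
cat > hold.py <<'E'
from h import *
c=eyes.calibration('wrist');K=np.array([[c['fx'],0,c['cx']],[0,c['fy'],c['cy']],[0,0,1]])
C2=(K,np.load('w2.npy'));C3=(K,np.load('w3.npy'))
def refine(f,ps):
    g=cv2.cvtColor(cv2.imread(f),cv2.COLOR_BGR2GRAY).astype(float);o=[]
    for p in ps:
        for _ in range(3):
            x,y=np.round(p).astype(int);w=g[y-6:y+7,x-6:x+7];yy,xx=np.mgrid[y-6:y+7,x-6:x+7]
            t=np.clip(w-(w.max()-60),0,None)
            p=np.array([(t*xx).sum(),(t*yy).sum()])/t.sum()
        o.append(p)
    return np.array(o)
b2=refine('pics/w2.png',[(131,181),(180,240),(88,210),(139,269)])
b3=refine('pics/w3.png',[(285,161),(283,235),(225,160),(227,234)])
print(b2,b3)
P=[]
for a,b in zip(b2,b3):
    x,e=tri([C2,C3],[a,b]);P.append(x);print(x.round(4),np.round(e,2))
for C,b in ((C2,b2),(C3,b3)):
    Q=onz(C,b,.014);m=Q.mean(0);d=(Q[1]-Q[0]+Q[3]-Q[2])[:2]
    print(Q.round(4).tolist(),'c',m.round(4),'yaw',np.degrees(np.arctan2(d[1],d[0])), np.linalg.norm(Q[1]-Q[0]),np.linalg.norm(Q[2]-Q[0]))
st=manip.get_state();print(quat(st['ee_rot']).as_matrix())
a=cv2.imread('pics/w3.png')[140:250,205:305];b=cv2.imread('pics/w2.png')[160:280,0:200]
cv2.imwrite('pics/z3.png',cv2.resize(a,None,fx=5,fy=5));cv2.imwrite('pics/z3b.png',cv2.resize(b,None,fx=4,fy=4))
E
python3 hold.py
```

```text
[[131.32763533 179.99192783]
 [180.10356732 240.35730725]
 [ 88.02931229 210.53833145]
 [138.0147929  268.17061144]] [[284.21070812 160.75129534]
 [282.62723352 234.48182378]
 [224.48490231 159.7464476 ]
 [227.04029512 233.58967083]]
[ 0.5556 -0.1739  0.0163] [0.04 0.04]
[ 0.6684 -0.1329  0.0166] [0.05 0.05]
[ 0.5864 -0.2587  0.016 ] [0.13 0.14]
[ 0.6999 -0.2178  0.0162] [0.48 0.5 ]
[[0.556, -0.175, 0.014], [0.6694, -0.134, 0.014], [0.587, -0.26, 0.014], [0.7017, -0.2192, 0.014]] c [ 0.6285 -0.1971  0.014 ] yaw 19.722901305362427 0.12065060074042301 0.09040700621307197
[[0.5559, -0.1737, 0.014], [0.6693, -0.1325, 0.014], [0.5866, -0.2588, 0.014], [0.7, -0.2177, 0.014]] c [ 0.628  -0.1957  0.014 ] yaw 19.947312733075613 0.12067488563469254 0.09044810734207816
[[-9.35117625e-01 -3.54337442e-01  7.04005465e-05]
 [-3.54337387e-01  9.35117559e-01  4.07774357e-04]
 [-2.10322510e-04  3.56371442e-04 -9.99999914e-01]]
```

View pics/z3.png

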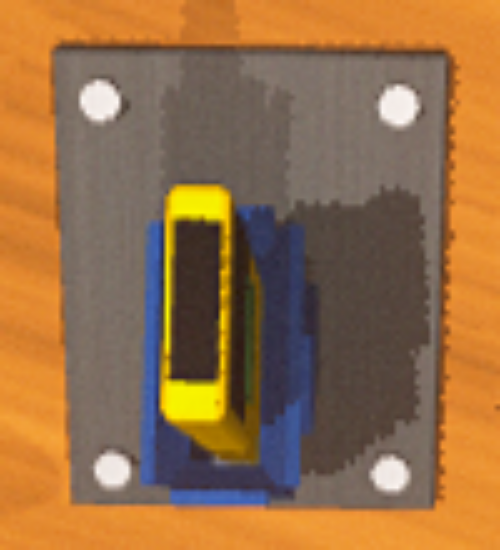

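View pics/z3b.png

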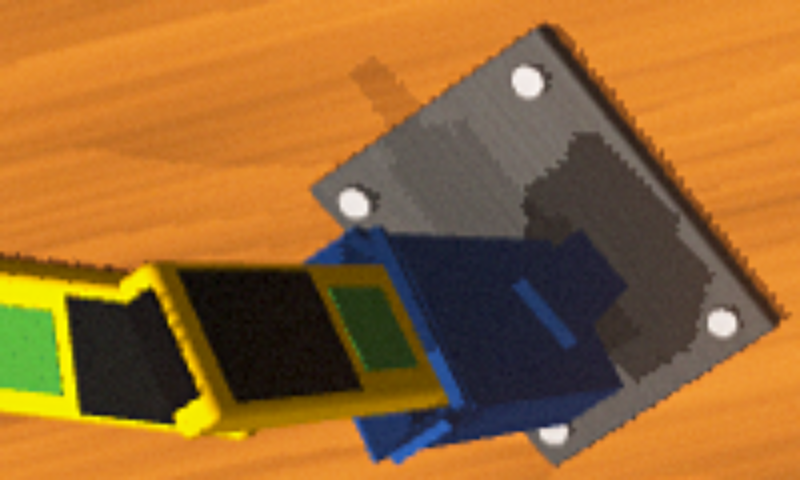

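```bash
cat >> hold.py <<'E'
print('----')
x,e=tri([C2,C3],[(45,246.9),(251.6,201)]);print(x,e)
H=np.array([.628,-.196,0]);yw=np.radians(19.9)
Rz=R.from_euler('z',yw).as_matrix();print('in holder',(x-H)@Rz)
x2=onz(C3,(244.4,201),x[2])[0];print((x2-H)@Rz)
E
python3 hold.py | sed -n '/----/,$p'
```

```text
----
[ 0.57978002 -0.20494949  0.19323573] [np.float64(1.356897061721064), np.float64(1.4146490185319436)]
in holder [-0.0483869   0.007998    0.19323573]
[-0.04967984  0.0011932   0.19323573]
```

Emit:
servo_tool(increments=[{"slide": [0,0,0],"spin": 0.8},{"slide": [-0.007,-0.008,0.035],"spin": 0},{"slide": [-0.007,-0.008,0.035],"spin": 0},{"slide": [-0.007,-0.008,0.035],"spin": 0},{"slide": [-0.008,-0.0087,0.035],"spin": 0},{"slide": [0,0,0],"spin": 0},{"slide": [0,0,0],"spin": 0}])

```text
clock: 4.15
position: [0.5929, -0.209, 0.2413]
ee_rot: [-0.001, -0.173, 0.985, 0.0]
contact_force: [1.2, 0.1, 0.4]
width: 0.0857
```

```bash
python3 - <<'E'
from h import *
im,C,st=shot('wrist','w4.png'); print(st['clock'],st['position'],st['ee_rot'],st['qpos'],st['contact_force'])
np.save('w4.npy',C[1])
H=np.array([.628,-.196,0]);Rz=R.from_euler('z',np.radians(19.9)).as_matrix()
print((st['position']-H)@Rz)
for d in (110,130,150,160):
    print(d,proj(C,H+Rz@np.array([.0189-.4226*d/1e3,0,.048+.9063*d/1e3])))
E
```

```text
4.15 [ 0.592908   -0.20898272  0.24134931] [-5.38854281e-04 -1.73034132e-01  9.84915562e-01  4.84321337e-04] [-4.49584855e-01  3.53071335e-01  1.36565843e+00  1.58839493e-04
  1.42430339e+00 -2.36822345e+00] [1.18251031 0.07876997 0.42177616]
[-0.03741564 -0.0002629   0.24134931]
110 [[276.57233974 230.37719452]]
130 [[276.59403568 228.68440503]]
150 [[276.61974284 226.67864815]]
160 [[276.63446509 225.52996961]]
```

View pics/w4.png

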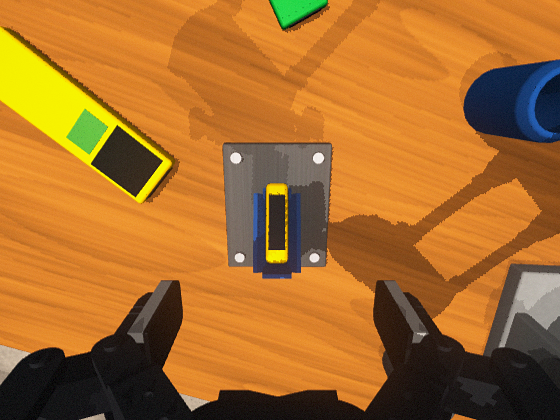

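Emit:
servo_tool(increments=[{"slide": [0,0,0.032],"spin": 0},{"slide": [0,0,0.032],"spin": 0},{"slide": [0,0,0.03],"spin": 0},{"slide": [0,0,0],"spin": 0}])

```text
clock: 4.6
position: [0.5913, -0.2082, 0.1459]
ee_rot: [-0.002, -0.173, 0.985, 0.001]
contact_force: [0.0, -0.3, -0.7]
width: 0.0857
```

Emit:
servo_tool(increments=[{"slide": [0,0,0],"spin": 0},{"slide": [0,0,0],"spin": 0},{"slide": [0,0,0],"spin": 0},{"slide": [0,0,0],"spin": 0},{"slide": [0,0,0],"spin": 0},{"slide": [0,0,0],"spin": 0},{"slide": [0,0,0],"spin": 0},{"slide": [0,0,0],"spin": 0}], hand=0, newtons=70)

```text
clock: 5.4
position: [0.5935, -0.2094, 0.1483]
ee_rot: [0.001, -0.173, 0.985, -0.0]
contact_force: [-1.2, -0.3, 5.5]
width: 0.0135
```

```bash
python3 - <<'E'
from h import *
im,C,st=shot('wrist','w5.png'); print(st['clock'],st['position'],st['ee_rot'],st['qpos'],st['contact_force'],st['moment'],st['width'])
H=np.array([.628,-.196,0]);Rz=R.from_euler('z',np.radians(19.9)).as_matrix()
print((st['position']-H)@Rz)
E
```

```text
5.4 [ 0.59348063 -0.20943017  0.14834849] [ 6.62824532e-04 -1.73416157e-01  9.84848300e-01 -4.71867427e-04] [-4.49744775e-01  4.08922023e-01  1.51347784e+00  9.31603397e-06
  1.21756556e+00 -2.36913909e+00] [-1.23317824 -0.30706159  5.46040205] [ 0.0260899   0.18932386 -0.00352057] 0.013503486336831098
[-0.03702951 -0.00087854  0.14834849]
```

View pics/w5.png

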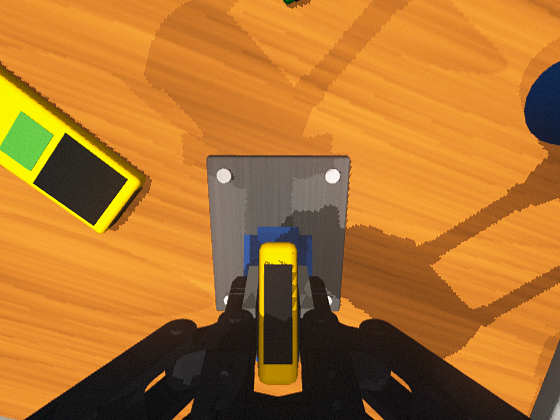

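Emit:
servo_tool(increments=[{"slide": [0.00423,0,-0.00906],"spin": 0},{"slide": [0.00423,0,-0.00906],"spin": 0}])

```text
clock: 5.65
position: [0.5855, -0.2116, 0.1653]
ee_rot: [0.0, -0.173, 0.985, 0.001]
contact_force: [2.5, 1.4, -1.9]
width: 0.0132
```

Emit:
servo_tool(increments=[{"slide": [0.00845,0,-0.01813],"spin": 0},{"slide": [0.00845,0,-0.01813],"spin": 0},{"slide": [0.00845,0,-0.01813],"spin": 0},{"slide": [0.00845,0,-0.01813],"spin": 0},{"slide": [0.00845,0,-0.01813],"spin": 0},{"slide": [0.00845,0,-0.01813],"spin": 0},{"slide": [0,0,0],"spin": 0},{"slide": [0,0,0],"spin": 0}])

```text
clock: 6.45
position: [0.5368, -0.2294, 0.2739]
ee_rot: [-0.0, -0.173, 0.985, 0.0]
contact_force: [-1.0, -0.3, -2.9]
width: 0.0132
```

```bash
python3 - <<'E'
from h import *
im,C,st=shot('wrist','w6.png'); print(st['clock'],st['position'],st['ee_rot'],st['qpos'],st['contact_force'],st['moment'],st['width'])
H=np.array([.628,-.196,0]);Rz=R.from_euler('z',np.radians(19.9)).as_matrix()
print((st['position']-H)@Rz)
im=eyes.get_image('scene');cv2.imwrite('pics/s6.png',cv2.resize(im[130:310,170:440],None,fx=2.9,fy=2.9,interpolation=cv2.INTER_CUBIC));cv2.imwrite('pics/s6f.png',im)
E
```

```text
6.45 [ 0.53675781 -0.22937496  0.27391946] [-3.83338270e-04 -1.73200914e-01  9.84886420e-01  1.91720082e-04] [-5.22897253e-01  2.69608454e-01  1.40893164e+00 -1.99251876e-04
  1.46388657e+00 -2.44182983e+00] [-1.02843548 -0.29824932 -2.85454219] [0.01128883 0.07327913 0.04700914] 0.013244555356190159
[-0.0971541  -0.00032511  0.27391946]
```

View pics/s6.png

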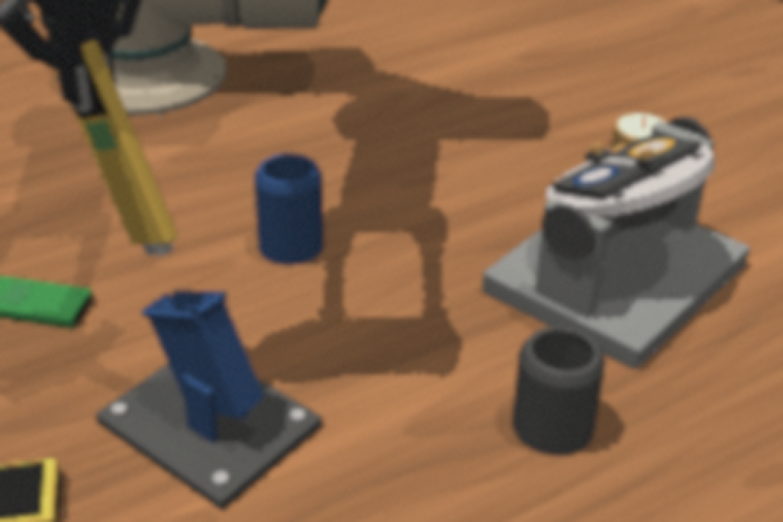

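View pics/w6.png

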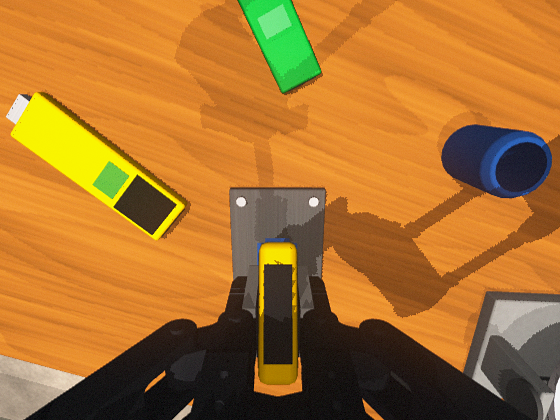

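```bash
python3 - <<'E'
from h import *
st=manip.get_state();M=quat(st['ee_rot']).as_matrix();S=cam('scene')
# tool: wand axis u (nose->top) = (sin25,0,-cos25)
u=np.array([.4226,0,-.9063]);g=np.array([0,0,-.0187])
for d in (-.141,-.131,.029):
    print(d,proj(S,st['position']+M@(g+d*u))[0])
for t in (20,25,30):
    u=np.array([np.sin(np.radians(t)),0,-np.cos(np.radians(t))]);print(t,proj(S,st['position']+M@(g-.141*u))[0])
im=cv2.imread('pics/s6f.png');cv2.imwrite('pics/s6z.png',cv2.resize(im[120:230,160:260],None,fx=6,fy=5.4,interpolation=cv2.INTER_CUBIC))
E
```

```text
-0.141 [224.90861477 215.88886362]
-0.131 [223.21983872 211.92781515]
0.029 [194.58638329 144.76763418]
20 [221.71731517 215.70174634]
25 [224.90944229 215.88968276]
30 [227.98580139 215.65338727]
```

View pics/s6z.png

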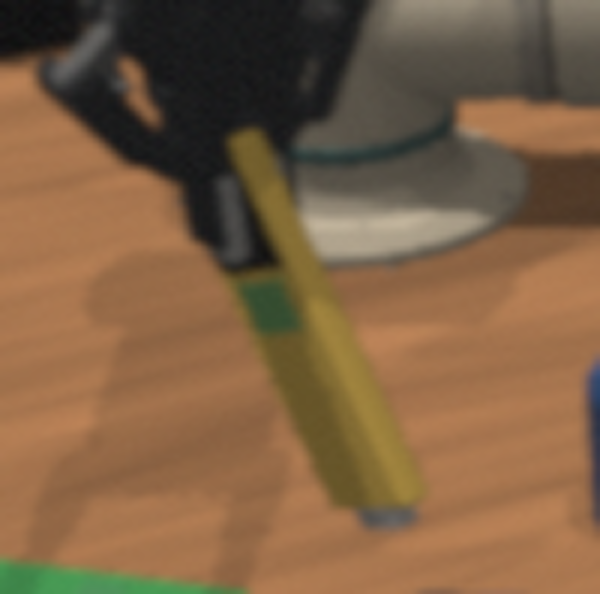

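```bash
cat > plan.py <<'E'
from h import *
n=np.array([-.42261,-.12880,.89711]);B=np.array([.6378,.1956,.1270])
g=np.array([0,0,-.0187]);L=.141
u=np.array([.4226,0,-.9063])
def Mz(az):
    a=np.radians(az);x=np.array([np.cos(a),np.sin(a),0]);z=np.array([0,0,-1.]);return np.c_[x,np.cross(z,x),z]
M=Mz(196.95)
def tcp(nose,M=M): return nose-M@(g-L*u)
def nose(st):
    return st['position']+quat(st['ee_rot']).as_matrix()@(g-L*u)
def az(st):
    x=quat(st['ee_rot']).as_matrix()[:,0];return np.degrees(np.arctan2(x[1],x[0]))%360
E
python3 - <<'E'
from plan import *
st=manip.get_state();T=tcp(B+.06*n);print('az',az(st),'nose',nose(st),'target',T,tcp(B))
print('delta world',T-st['position'],'tool',M.T@(T-st['position']))
print('wand axis err deg',np.degrees(np.arccos((M@u)@n)), 'n in tool',M.T@n)
E
```

```text
az 199.9793340355232 nose [ 0.59251662 -0.20841988  0.16356194] target [0.55544527 0.1705003  0.2899149 ] [0.58080187 0.1782283  0.2360883 ]
delta world [0.01865323 0.39943719 0.01715294] tool [-0.13429367  0.37664734 -0.01715294]
wand axis err deg 1.2653459899224841 n in tool [ 4.41801598e-01  1.60898800e-06 -8.97110000e-01]
```

Emit:
servo_tool(increments=[{"slide": [0,0,-0.03],"spin": 3.0},{"slide": [0,0,-0.02],"spin": 0},{"slide": [-0.0149,0.0418,0],"spin": 0},{"slide": [-0.0149,0.0418,0],"spin": 0},{"slide": [-0.0149,0.0418,0],"spin": 0},{"slide": [-0.0149,0.0418,0],"spin": 0},{"slide": [-0.0149,0.0418,0],"spin": 0},{"slide": [-0.0149,0.0418,0],"spin": 0}])

```text
clock: 7.35
position: [0.5492, 0.0386, 0.3227]
ee_rot: [-0.001, -0.148, 0.989, 0.0]
contact_force: [0.4, 0.0, -2.1]
width: 0.0131
```

Emit:
servo_tool(increments=[{"slide": [-0.0149,0.0418,0],"spin": 0},{"slide": [-0.0149,0.0418,0],"spin": 0},{"slide": [-0.0149,0.0418,0],"spin": 0},{"slide": [0,0,0.033],"spin": 0},{"slide": [0,0,0],"spin": 0},{"slide": [0,0,0],"spin": 0},{"slide": [0,0,0],"spin": 0}])

```text
clock: 8.05
position: [0.5565, 0.1689, 0.292]
ee_rot: [0.0, -0.147, 0.989, -0.0]
contact_force: [0.5, -0.1, -2.9]
width: 0.013
```

```bash
python3 - <<'E'
from plan import *
st=manip.get_state();T=tcp(B+.06*n)
print(st['clock'],st['position'],az(st),'err tool',M.T@(T-st['position']),st['contact_force'],st['moment'],st['qpos'],st['width'])
im,C,st=shot('wrist','w7.png')
im=eyes.get_image('scene');S=cam('scene');print('nose px',proj(S,nose(st)),'spot px',proj(S,B))
cv2.imwrite('pics/s7.png',cv2.resize(im[100:230,320:450],None,fx=4.6,fy=4.6,interpolation=cv2.INTER_CUBIC))
im=eyes.get_image('top');S=cam('top');print('nose px',proj(S,nose(st)),'spot px',proj(S,B))
cv2.imwrite('pics/t7.png',cv2.resize(im[130:230,150:250],None,fx=5,fy=5,interpolation=cv2.INTER_CUBIC))
E
```

```text
8.05 [0.55653204 0.16886641 0.29195728] 196.91146713399658 err tool [0.00056322 0.00187975 0.00204238] [ 0.45894999 -0.14687848 -2.90999197] [-0.04758896  0.10445477  0.0243329 ] [ 1.75141217e-01  2.58724577e-01  1.38058017e+00 -2.50449669e-04
  1.50130625e+00 -1.69079845e+00] 0.01297547395531331
nose px [[368.69220485 167.9986814 ]] spot px [[375.12520356 189.55808769]]
nose px [[201.86734821 182.73567947]] spot px [[201.77528691 177.2434543 ]]
```

View pics/s7.png

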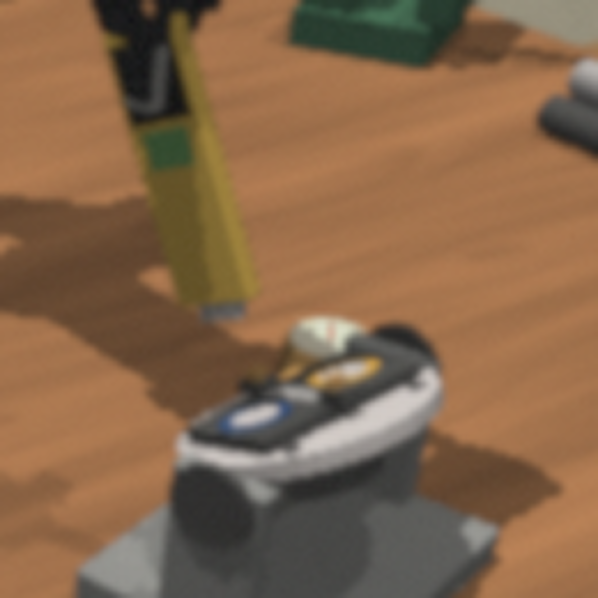

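View pics/w7.png

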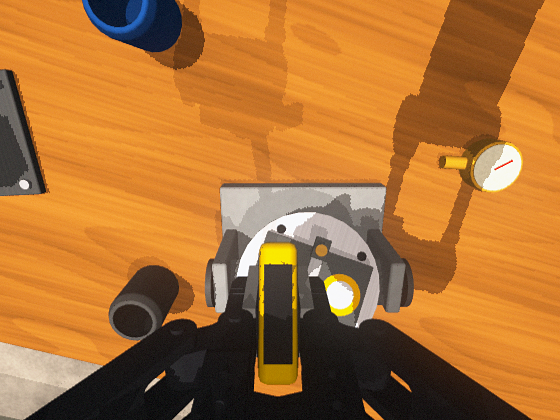

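Emit:
servo_tool(increments=[{"slide": [-0.0085,0.001,0.019],"spin": 0},{"slide": [-0.0085,0,0.0185],"spin": 0},{"slide": [-0.0022,0,0.0045],"spin": 0},{"slide": [0,0,0],"spin": 0},{"slide": [0,0,0],"spin": 0}])

```text
clock: 8.7
position: [0.5743, 0.1759, 0.2503]
ee_rot: [0.001, -0.147, 0.989, 0.0]
contact_force: [-0.2, -0.2, -2.0]
width: 0.0133
```

```bash
cat > chk.py <<'E'
from plan import *
st=manip.get_state();d=nose(st)-B
e1=M[:,1]; e2=np.cross(n,e1)
print(st['clock'],'height',d@n,'lat y',d@e1,'lat x',d@e2,'F',st['contact_force'],'Fn',(st['contact_force']+[-.0,0,2.75])@n,st['moment'].round(3),st['width'])
E
python3 chk.py
```

```text
8.7 height 0.015833483850542947 lat y -0.000357102136751712 lat x -0.0002594989651843773 F [-0.23531528 -0.16807164 -1.98486322] Fn 0.8075060780051901 [-0.002  0.081 -0.061] 0.01325814832033835
```

Emit:
servo_tool(increments=[{"slide": [-0.0018,0,0.0036],"spin": 0},{"slide": [-0.0018,0,0.0036],"spin": 0},{"slide": [0,0,0],"spin": 0}])

```text
clock: 9.0
position: [0.5773, 0.1772, 0.2417]
ee_rot: [-0.0, -0.148, 0.989, 0.0]
contact_force: [-0.0, -1.0, -3.2]
width: 0.0136
```

Emit:
servo_tool(increments=[{"slide": [-0.0009,0,0.0018],"spin": 0},{"slide": [-0.0009,0,0.0018],"spin": 0},{"slide": [0,0,0],"spin": 0}])

```text
clock: 9.3
position: [0.579, 0.1778, 0.2381]
ee_rot: [-0.0, -0.148, 0.989, 0.0]
contact_force: [-0.2, 0.3, -2.8]
width: 0.0136
```

```bash
python3 chk.py
```

```text
9.3 height 0.002567599216348341 lat y 0.0001190023443770865 lat x 0.0008203403411594107 F [-0.19183877  0.2967371  -2.75007259] Fn 0.04278812432707245 [-0.003  0.052  0.027] 0.013553311009789619
```

Step in by 2 mm at a time, watching the force.

Emit:
servo_tool(increments=[{"slide": [-0.0009,0,0.0018],"spin": 0},{"slide": [0,0,0],"spin": 0}])

```text
clock: 9.5
position: [0.58, 0.178, 0.2368]
ee_rot: [0.0, -0.148, 0.989, 0.0]
contact_force: [0.1, 1.1, -1.8]
width: 0.0131
```

Emit:
servo_tool(increments=[{"slide": [-0.0005,0,0.0009],"spin": 0},{"slide": [0,0,0],"spin": 0}])

```text
clock: 9.7
position: [0.5803, 0.1781, 0.2363]
ee_rot: [0.0, -0.148, 0.989, -0.0]
contact_force: [-2.6, -1.4, 2.2]
width: 0.0134
```

```bash
python3 chk.py
```

```text
9.7 height 0.0004193818845708705 lat y 3.43420193443985e-05 lat x 0.0004020581486678072 F [-2.63910757 -1.40282766  2.17398381] Fn 5.713352572644434 [-0.074  0.354 -0.007] 0.013385502933707211
```

Emit:
servo_tool(increments=[{"slide": [-0.0006,0,0.0013],"spin": 0},{"slide": [0,0,0],"spin": 0}])

```text
clock: 9.9
position: [0.5808, 0.1782, 0.2351]
ee_rot: [0.0, -0.148, 0.989, -0.0]
contact_force: [-3.2, -1.6, 5.2]
width: 0.0134
```

```bash
python3 chk.py
```

```text
9.9 height -0.0008605094122912342 lat y 4.1379489824325806e-05 lat x 0.0004544382336857782 F [-3.19257935 -1.58076736  5.15649215] Fn 8.645811969570294 [-0.146  0.587  0.035] 0.01344645965661769
```

Emit:
servo_tool(increments=[{"slide": [-0.0002,0,0.0004],"spin": 0},{"slide": [0,0,0],"spin": 0},{"slide": [0,0,0],"spin": 0},{"slide": [0,0,0],"spin": 0}])

```text
clock: 10.3
position: [0.5808, 0.1782, 0.2349]
ee_rot: [0.0, -0.148, 0.989, -0.0]
contact_force: [-4.6, -2.0, 6.0]
width: 0.0131
```

```bash
python3 - <<'E'
exec(open('chk.py').read())
im=eyes.get_image('scene');cv2.imwrite('pics/s8.png',cv2.resize(im[110:240,320:450],None,fx=4.6,fy=4.6,interpolation=cv2.INTER_CUBIC))
im,C,st=shot('wrist','w8.png')
E
```

```text
10.3 height -0.0010486949936128142 lat y -1.425996050066783e-05 lat x 0.0004582583149446098 F [-4.55440704 -2.04073495  5.95250663] Fn 9.994690346276661 [-0.254  0.662 -0.022] 0.013058880994741326
```

View pics/s8.png

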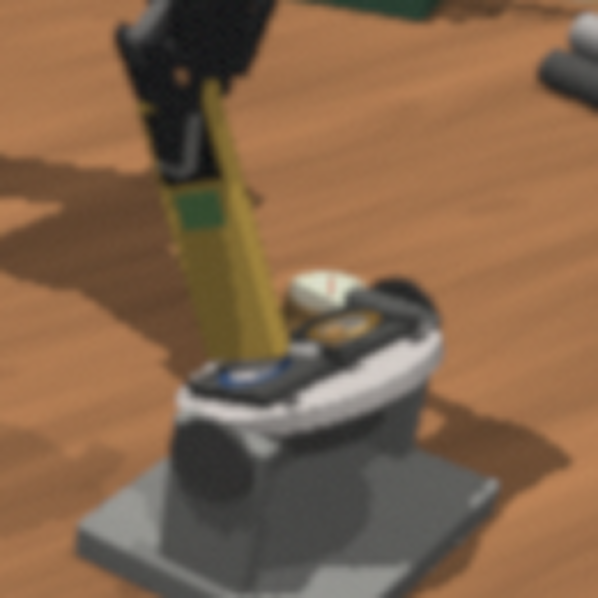

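View pics/w8.png

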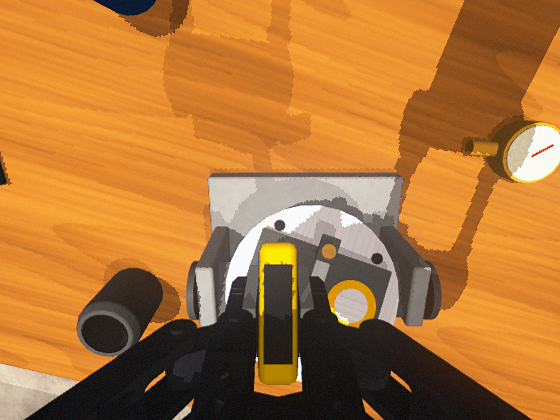

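Emit:
servo_tool(increments=[{"slide": [0,0,0],"spin": 0},{"slide": [0,0,0],"spin": 0},{"slide": [0,0,0],"spin": 0},{"slide": [0,0,0],"spin": 0},{"slide": [0,0,0],"spin": 0},{"slide": [0,0,0],"spin": 0},{"slide": [0,0,0],"spin": 0},{"slide": [0,0,0],"spin": 0}])

```text
clock: 11.2
position: [0.5809, 0.1782, 0.2349]
ee_rot: [0.0, -0.148, 0.989, -0.0]
contact_force: [-4.6, -1.2, 5.2]
width: 0.0131
```

Emit:
servo_tool(increments=[{"slide": [0,0,0],"spin": 0},{"slide": [0,0,0],"spin": 0},{"slide": [0,0,0],"spin": 0},{"slide": [0,0,0],"spin": 0},{"slide": [0,0,0],"spin": 0},{"slide": [0,0,0],"spin": 0},{"slide": [0,0,0],"spin": 0},{"slide": [0,0,0],"spin": 0}])

```text
clock: 12.0
position: [0.5808, 0.1783, 0.2349]
ee_rot: [0.0, -0.148, 0.989, -0.0]
contact_force: [-3.9, -1.9, 4.7]
width: 0.013
```

```bash
python3 - <<'E'
exec(open('chk.py').read())
im=eyes.get_image('scene');S=cam('scene')
cv2.imwrite('pics/s9.png',cv2.resize(im[170:210,350:400],None,fx=14,fy=14,interpolation=cv2.INTER_CUBIC))
for p in (B,B+.021*M[:,1],B-.021*M[:,1]): print((proj(S,p)-[350,170])*14)
E
```

```text
12.0 height -0.0010620158143078754 lat y 6.172675771433089e-05 lat x 0.0004575974694806112 F [-3.88717182 -1.89266144  4.7270969 ] Fn 8.594310874948302 [-0.19   0.629 -0.015] 0.01298422247517775
[[351.75284989 273.81322761]]
[[411.82052472 230.27505133]]
[[290.2055905  318.42383451]]
```

View pics/s9.png

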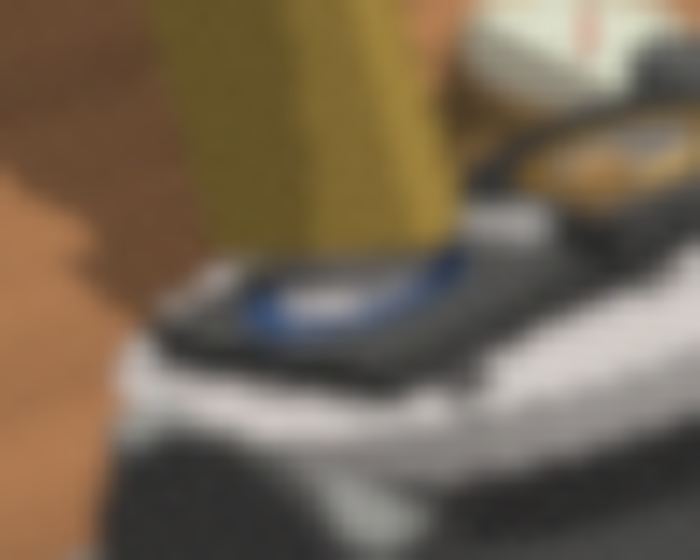

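Emit:
servo_tool(increments=[{"slide": [0.0044,0,-0.009],"spin": 0},{"slide": [0.011,0,-0.0225],"spin": 0},{"slide": [0.011,0,-0.0225],"spin": 0},{"slide": [0,0,-0.03],"spin": 0},{"slide": [0,0,0],"spin": -3.0},{"slide": [0,0,0],"spin": 0}])

```text
clock: 12.65
position: [0.5565, 0.1708, 0.3188]
ee_rot: [0.001, -0.173, 0.985, 0.0]
contact_force: [0.1, -0.2, -3.4]
width: 0.0132
```

```bash
python3 - <<'E'
from plan import *
im,C,st=shot('wrist','w10.png')
print(st['clock'],st['position'],az(st),st['contact_force'],st['moment'],st['width'])
d=np.array([.5368,-.2292,.2750])-st['position'];print(Mz(199.97).T@d)
E
```

```text
12.65 [0.55646915 0.17078697 0.31879368] 199.97194632991042 [ 0.10998211 -0.21733838 -3.36568883] [-0.07418141  0.13512098  0.02244794] 0.013200838143252009
[ 0.15509326 -0.36921881  0.04379368]
```

View pics/w10.png

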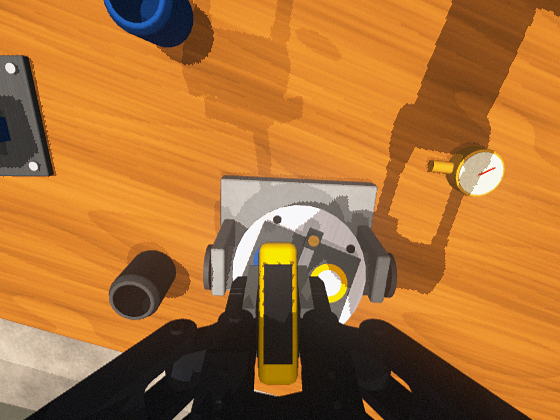

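Emit:
servo_tool(increments=[{"slide": [0.01722,-0.041,0],"spin": 0},{"slide": [0.01722,-0.041,0],"spin": 0},{"slide": [0.01722,-0.041,0],"spin": 0},{"slide": [0.01722,-0.041,0],"spin": 0},{"slide": [0.01722,-0.041,0],"spin": 0},{"slide": [0.01722,-0.041,0],"spin": 0},{"slide": [0.01722,-0.041,0],"spin": 0},{"slide": [0.01722,-0.041,0],"spin": 0}])

```text
clock: 13.5
position: [0.5379, -0.1863, 0.3166]
ee_rot: [-0.001, -0.173, 0.985, 0.001]
contact_force: [1.3, 0.3, -2.9]
width: 0.0135
```

Emit:
servo_tool(increments=[{"slide": [0.01722,-0.041,0],"spin": 0},{"slide": [0,0,0.022],"spin": 0},{"slide": [0,0,0.022],"spin": 0},{"slide": [0,0,0],"spin": 0},{"slide": [0,0,0],"spin": 0},{"slide": [0,0,0],"spin": 0}])

```text
clock: 14.1
position: [0.5371, -0.2291, 0.2749]
ee_rot: [0.001, -0.174, 0.985, -0.001]
contact_force: [0.1, 0.6, -3.1]
width: 0.013
```

```bash
cat > chk2.py <<'E'
from plan import *
st=manip.get_state()
G=np.array([.5935,-.2094,.1478]);o=Mz(199.95)@u;Mh=Mz(199.95)
d=st['position']-G;s=d@o;perp=Mh.T@(d-s*o)
print(st['clock'],st['position'],'az',az(st),'dist out',s,'perp(tool)',perp.round(4),'F tool',(Mh.T@st['contact_force']).round(2),st['moment'].round(3),st['width'])
E
python3 chk2.py;  python3 - <<'E'
from h import *
im,C,st=shot('wrist','w11.png');im=eyes.get_image('scene')
cv2.imwrite('pics/s11.png',cv2.resize(im[130:310,170:300],None,fx=3.3,fy=3.3,interpolation=cv2.INTER_CUBIC))
E
```

```text
14.1 [ 0.53705282 -0.22908728  0.27491272] az 199.99403713482596 dist out 0.1404640714948789 perp(tool) [0.0004 0.0008 0.0002] F tool [-0.3   0.57  3.06] [-0.028  0.038  0.013] 0.012981969211818824
```

View pics/s11.png

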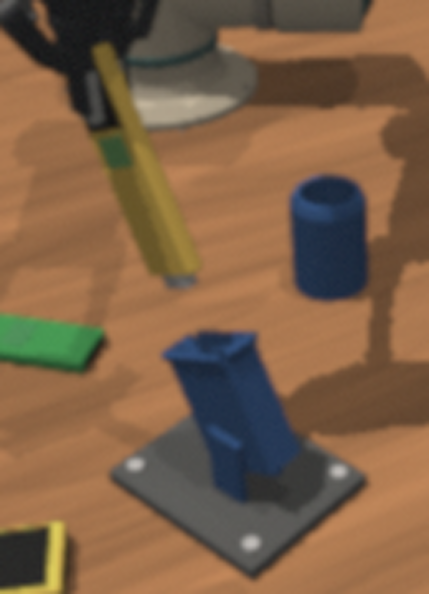

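View pics/w11.png

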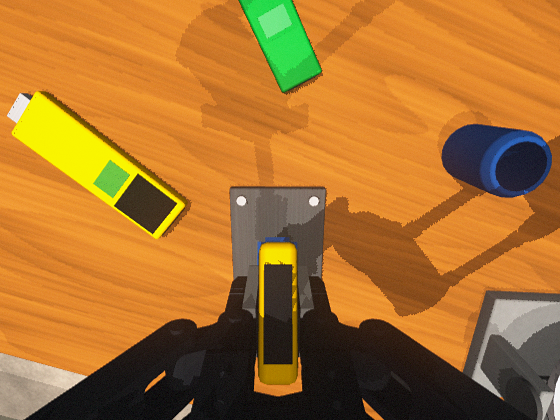

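Emit:
servo_tool(increments=[{"slide": [-0.0088,-0.0005,0.0181],"spin": 0},{"slide": [-0.00845,0,0.01813],"spin": 0},{"slide": [-0.00423,0,0.00906],"spin": 0},{"slide": [0,0,0],"spin": 0}])

```text
clock: 14.6
position: [0.5566, -0.2215, 0.2278]
ee_rot: [-0.001, -0.174, 0.985, 0.001]
contact_force: [-0.1, 0.2, -2.3]
width: 0.013
```

```bash
python3 chk2.py
```

```text
14.6 [ 0.55663326 -0.22152631  0.22775325] az 200.03217055739253 dist out 0.08885508520670017 perp(tool) [0.0012 0.0012 0.0006] F tool [0.02 0.25 2.27] [ 0.006  0.05  -0.018] 0.013003777369149067
```

Emit:
servo_tool(increments=[{"slide": [-0.0027,-0.0006,0.0045],"spin": 0},{"slide": [-0.00422,0,0.00907],"spin": 0},{"slide": [-0.00422,0,0.00907],"spin": 0},{"slide": [0,0,0],"spin": 0}])

```text
clock: 15.0
position: [0.5683, -0.2184, 0.2049]
ee_rot: [0.001, -0.173, 0.985, 0.001]
contact_force: [1.8, 0.8, -3.1]
width: 0.0132
```

```bash
python3 chk2.py
```

```text
15.0 [ 0.56826772 -0.21842982  0.204854  ] az 199.97822594396058 dist out 0.06303333544654056 perp(tool) [0.0002 0.0001 0.0001] F tool [-1.93  0.13  3.12] [ 0.145 -0.338  0.006] 0.013236337660224232
```

Emit:
servo_tool(increments=[{"slide": [-0.00422,0,0.00907],"spin": 0},{"slide": [-0.00422,0,0.00907],"spin": 0},{"slide": [-0.00422,0,0.00907],"spin": 0},{"slide": [0,0,0],"spin": 0}])

```text
clock: 15.4
position: [0.5803, -0.214, 0.1773]
ee_rot: [0.0, -0.174, 0.985, 0.001]
contact_force: [2.6, 1.4, -2.9]
width: 0.013
```

```bash
python3 chk2.py
```

```text
15.4 [ 0.58030925 -0.21395041  0.17734016] az 199.99016570678978 dist out 0.03266826858205728 perp(tool) [0.0001 0.0002 0.0001] F tool [-2.9   0.39  2.89] [ 0.196 -0.687 -0.034] 0.012978599948620039
```

Emit:
servo_tool(increments=[{"slide": [-0.0045,0,0.00907],"spin": 0},{"slide": [-0.0045,0,0.00907],"spin": 0},{"slide": [-0.0017,0,0.0036],"spin": 0},{"slide": [0,0,0],"spin": 0}])

```text
clock: 15.8
position: [0.5898, -0.2105, 0.1562]
ee_rot: [0.0, -0.174, 0.985, 0.0]
contact_force: [2.3, 0.6, -2.1]
width: 0.0132
```

```bash
python3 chk2.py
```

```text
15.8 [ 0.58983376 -0.21054577  0.15623002] az 199.98752264326234 dist out 0.009261712017727118 perp(tool) [-0.0001  0.0002 -0.    ] F tool [-2.39 -0.22  2.06] [ 0.172 -0.61  -0.041] 0.013160543438605548
```

Emit:
servo_tool(increments=[{"slide": [-0.00169,0,0.00363],"spin": 0},{"slide": [-0.00127,0,0.00272],"spin": 0},{"slide": [0,0,0],"spin": 0}])

```text
clock: 16.1
position: [0.5925, -0.21, 0.1506]
ee_rot: [0.0, -0.173, 0.985, -0.0]
contact_force: [2.2, 0.6, -2.8]
width: 0.013
```

Emit:
servo_tool(increments=[{"slide": [-0.0006,0,0.0014],"spin": 0},{"slide": [0,0,0],"spin": 0}])

```text
clock: 16.3
position: [0.593, -0.2098, 0.1495]
ee_rot: [0.0, -0.173, 0.985, -0.0]
contact_force: [2.8, 0.4, -0.9]
width: 0.0134
```

```bash
python3 chk2.py
```

```text
16.3 [ 0.59295675 -0.20983667  0.14945778] az 199.97426607609643 dist out 0.0017812139962841067 perp(tool) [-0.0001 -0.0002 -0.    ] F tool [-2.74 -0.58  0.9 ] [ 0.166 -0.587 -0.021] 0.013392803466123624
```

Emit:
servo_tool(increments=[{"slide": [-0.0004,0,0.0009],"spin": 0},{"slide": [0,0,0],"spin": 0}])

```text
clock: 16.5
position: [0.5933, -0.2097, 0.1487]
ee_rot: [0.0, -0.173, 0.985, -0.0]
contact_force: [2.2, 0.8, 0.2]
width: 0.0132
```

Emit:
servo_tool(increments=[{"slide": [-0.0004,0,0.0009],"spin": 0},{"slide": [0,0,0],"spin": 0}])

```text
clock: 16.7
position: [0.5935, -0.2097, 0.1483]
ee_rot: [0.0, -0.173, 0.985, -0.0]
contact_force: [0.4, 0.5, 4.6]
width: 0.013
```

```bash
python3 chk2.py
```

```text
16.7 [ 0.59345871 -0.20965873  0.14834791] az 199.97860027879582 dist out 0.0005502752566884426 perp(tool) [-0.0001 -0.0002 -0.    ] F tool [-0.51  0.36 -4.57] [ 0.231 -0.265 -0.017] 0.01304092933552959
```

Emit:
servo_tool(increments=[{"slide": [0,0,0],"spin": 0},{"slide": [0,0,0],"spin": 0},{"slide": [0,0,0],"spin": 0},{"slide": [0,0,0],"spin": 0},{"slide": [0,0,0],"spin": 0},{"slide": [0,0,0],"spin": 0},{"slide": [0,0,0],"spin": 0}], hand=1)

```text
clock: 17.4
position: [0.5934, -0.2095, 0.1475]
ee_rot: [-0.0, -0.173, 0.985, 0.0]
contact_force: [-0.5, 0.1, -0.8]
width: 0.085
```

Emit:
servo_tool(increments=[{"slide": [0,0,-0.02],"spin": 0},{"slide": [0,0,-0.035],"spin": 0},{"slide": [0,0,-0.04],"spin": 0},{"slide": [0,0,0],"spin": 0},{"slide": [0,0,0],"spin": 0}])

```text
clock: 17.9
position: [0.5939, -0.2097, 0.2438]
ee_rot: [0.001, -0.173, 0.985, -0.001]
contact_force: [-0.5, -0.4, -0.7]
width: 0.0855
```

```bash
python3 chk2.py;  python3 - <<'E'
from h import *
im,C,st=shot('wrist','w12.png');im=eyes.get_image('scene');cv2.imwrite('pics/s12f.png',im)
cv2.imwrite('pics/s12.png',cv2.resize(im[130:310,170:440],None,fx=2.9,fy=2.9,interpolation=cv2.INTER_CUBIC))
a=cv2.imread('pics/scene0.png')[195:295,195:285];b=im[195:295,195:285]
cv2.imwrite('pics/cmp.png',cv2.resize(np.hstack([a,b]),None,fx=4.4,fy=4.4,interpolation=cv2.INTER_CUBIC))
E
```

```text
17.9 [ 0.59388733 -0.20970423  0.24379501] az 199.97773280666544 dist out 0.08689028319692596 perp(tool) [-0.037  -0.0004 -0.0172] F tool [ 0.6  -0.2   0.71] [ 0.033  0.001 -0.005] 0.08550487407861941
```

View pics/cmp.png

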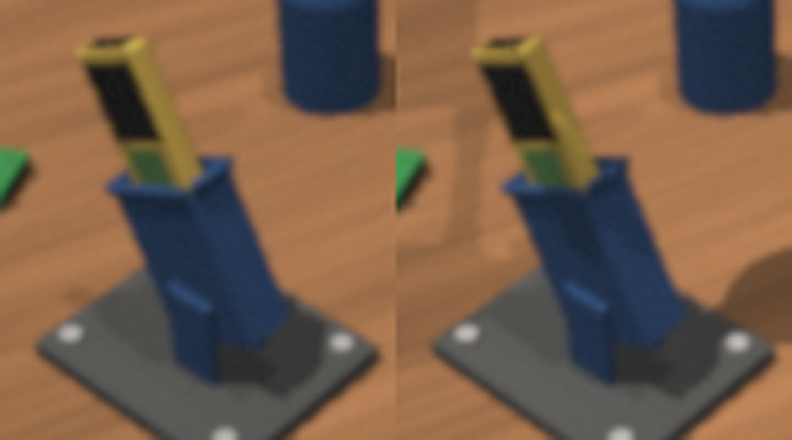

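View pics/w12.png

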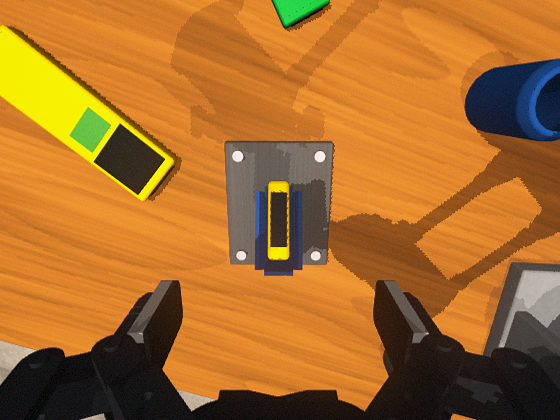

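View pics/s12.png

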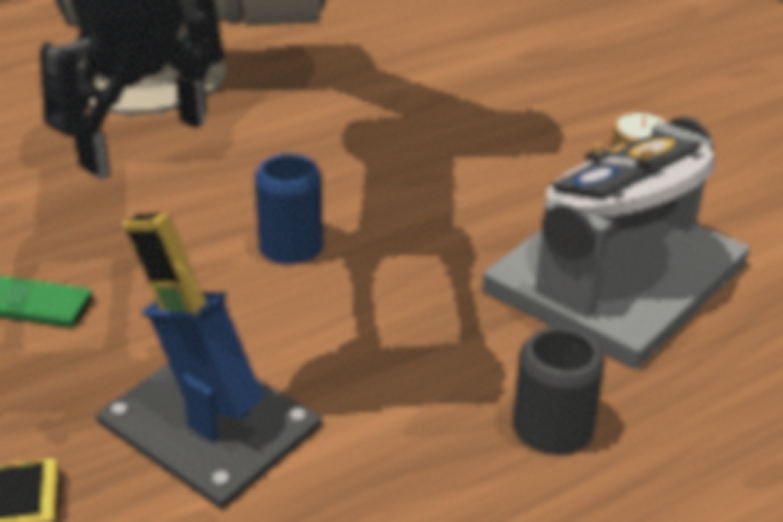

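```bash
python3 -c "
from rig import manip
print(manip.sign_off())"
```

```text
the job is handed in; nothing more can be done
None
```

I checked the blue-ringed patch with the wand, slid it back home in the holder, let go and handed the job in at about 18 s of the 56 s.

- **Press:** the nose pushed on the patch with about 8.5–10 N, by the wrist force with the wand's weight taken off. It stayed still for about 2 s, with its position within about 1 mm of the patch's middle by the measured pose. The wand stood about 1.3° off square; the plate's tilt came out at 26.2° and the wand leant 25°. That 1.3° is worked out from the measured plate tilt, assuming the wand kept its lean in the grip.
- **Contact height:** the nose touched within about 1 mm of where the cameras put the surface.
- **Return:** the wand seated at the same tool height as when I first gripped it, to within a millimetre, with about 5 N of seating force. There was a side force of up to 3 N on the way in.
- **After release:** the fingers are fully open and the tool is about 95 mm above the grasp, with wrist force near zero. The before and after pictures of the wand in the holder look the same. The plate, the pipe pieces and the gauge look unmoved in the last scene picture.

No check failed or disagreed. One move call was refused early on because its rows had no "spin" value; it moved nothing.

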